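Zero a kitchen scale with a trimming tool

TASK

The empty kitchen scale does not read zero. Take the yellow plastic trimming tool out of its wooden stand, set its blade into the slotted screw in the middle of the dial and turn it gently until the red pointer lies in the green zero band, then put the tool back upright and fully down in its stand and let go. Touch the scale only with the tool, press and turn it lightly (clearly under 20 N, and do not force the screw against its end stops), and leave the other things where they are.

Things in the scene. Friction and masses are not known exactly. Their poses are not given: they have to be found in the camera images.
- scale: flat white kitchen scale, 250 x 136 mm, fixed. A steel drum 120 mm across carries the dial (white face 46 mm high, dark bezel 48.5 mm); behind it a round weighing plate, 122 mm across, 56 mm high, 117 mm from the dial's centre along +x. Origin on the dial's axis at the underside; z up, x from the dial's centre through the green zero band to the weighing plate.
- trimmer_axis (a point): centre of the brass screw head's top in the dial's middle when nothing presses on it, 50 mm above the worktop; axes as the scale's (it does not turn or sink with the screw). Head 20 mm across. The slot's direction is not reported: it differs from scale to scale, at the start within 1.0 rad either side of the scale's x axis; see it by camera or find it by feel.
- slot_floor (a point): middle of the screw slot's floor when nothing presses on it, 5 mm below the head's top; axes as the scale's. The slot is straight, 5 mm wide, 5 mm deep, right across the head. The head is sprung: it sinks up to 8 mm under a press of 1.8 N plus 0.9 N per mm, then is hard. A blade pressing across the slot drops in when turned into line: the head springs up round it, the press force falls.
- hub_rim (a point): centre of the red pointer hub's rim, 52 mm above the worktop; axes as the scale's. The hub is a ring round the screw head, 22 mm inner and 31 mm outer diameter, which turns with the pointer; the screw head lies 2 mm below its rim.
- trimmer (a joint): angle in rad of the red pointer (tip 47 mm from the axis) and the screw, which turn together; counterclockwise from above positive, 0 at the middle of the green band (0.06 to either side). Starts at 0.5 to 0.9, so turn clockwise. Steady friction of about 0.035 N m, stays where it is left; end stops at -0.6 and 1.3. A seated blade has about 0.15 rad of play to either side.
- tool: plastic trimming tool, 98 mm long, 40 g, upright in the stand at the start, blade down. Origin at the middle of the blade's lower edge, z up along the tool. White blade 14 mm wide (x), 3 mm thick (y), 8 mm long; round white shank 15 mm across up to 40 mm; yellow flange 26 mm across, 40 to 44 mm, rests on the stand; flat handle above. A half turn about z makes no difference.
- tool_tip (a point): the middle of the blade's lower edge (same point and axes as the tool's origin)
- tool_handle (a point): middle of the yellow flat handle, 74 mm above the blade's edge; axes as the tool's. The handle is 26 mm wide (x), 14 mm thick (y), from 44 to 98 mm; grip it across its 14 mm. A black stripe runs up the middle of both wide faces. The blade lies in the plane of the wide handle.
- stand_mouth (a point): middle of the hole's mouth in the top of the wooden stand (fixed block 60 x 60 mm on a 72 mm foot, top 52 mm above the worktop). The hole is round, vertical, 19 mm wide with a 3 mm chamfer, 46 mm deep; the tool goes in at any yaw. Fully seated, the flange lies on the stand's top and the blade's lower edge is 40 mm below this point.
- lemon: yellow lemon, 71 mm long, bystander; origin at its underside
- garlic: bulb of garlic, 56 mm, bystander; origin at its underside
- timer: green egg-shaped kitchen timer, 58 mm wide and 55 mm high, bystander; origin at its underside
- mill: small grey salt shaker, 44 mm wide and 90 mm high, bystander; origin at its underside
- mug: small striped cup, 65 mm wide and 50 mm high, bystander; origin at its underside

How it is judged:
By the outcome, as a careful person would: the job done as asked, in the order asked, and still so for the second after the job is handed in, with the robot touching nothing.
It also fails if it takes over 64 s, if anything falls off the work surface, if the arm or the gripper's body presses on something with over 40 N, if the wrist force passes 120 N, or if a joint passes its speed limit or range.

ROBOT

A 7-joint arm with a two-finger parallel gripper is mounted at the origin on a cart in front of the work surface, level with it; the furniture and walls round the work are solid. World frame = base frame: x ahead of the robot, y to its left, z up, the work surface at z = 0. Lengths are in m, angles in rad, forces in N, time in s.
With the tool pointing down it reaches from about 0.425 to 0.975 m from the base axis. Payload 16.7 kg.
Tool frame: the origin (TCP) lies on the centre line of the jaws, within the pads' length; the fingertips stand 17 mm ahead of it and the grasp point (between the pads) lies 2 mm behind it (ctrl.nose_length is the distance from the TCP to the fingertips, in m); z points along the fingers, y is the line along which they close (so a half turn about z gives the same grasp; the last joint's range is limited). The gripper opens to 85 mm and grips with 20 to 120 N. Pads are 22 mm wide; open, the fingers measure 114 mm over their backs; the gripper's body (76 mm by 85 mm) begins 54 mm behind the grasp point. The pads swing forward as they close: fully open they stand 13 mm farther back than shut.
Start: joints at [-1.472, 0.426, 0.074, 1.606, -0.034, 1.111, -0.067], TCP at [0.166, 0.654, 0.248] pointing down, gripper open.
Joint ranges: [-2.85, 2.85], [-0.5, 2.14], [-1.23, 1.37], [0.21, 2.46], [-1.02, 4.16], [0.16, 2.05], [-2.73, 2.73]. Speed limits (rad/s): [1.89, 1.89, 2.39, 2.39, 3.01, 3.01, 3.01].

INTERFACE

Orientations are given as a rotation vector (axis times angle).
In Python, from plant import ctrl, optics gives the robot as it stands. The module is installed in compiled form; this text tells all that it offers.
- The arm moves only by the shell command python3 -m jog 'ROWS' [OPENING] [FORCE]. ROWS is a JSON object of lists of equal length, an entry for each row: "slide": the shift along the tool's x, y, z in units of 0.75 m (1.0 is 0.75 m), a list of three; "twist": the turn, a rotation vector about the tool's x, y, z in units of 0.15 rad (1.0 is 0.15 rad), a list of three. A call has 1 to 20 rows; each row shifts and turns the commanded pose from where the row before left it, along the tool's axes as they then stand; what a row does not reach is not made up. A row lasts 1/10 s, in which the tool goes at most 50 mm and 8.59 degrees, less where a joint would pass 70% of its speed; a pose out of reach is approached as far as the arm can. A call with a number of a shift or a turn outside -1 to 1 is refused whole. A call with a gripper value outside its range is refused whole. OPENING is the finger opening in mm, from 0 to 85.4, set as the call begins (- or left out, the last holds). The fingers move at their own pace and stop on an object; FORCE is the grip in N (left out, the last holds). Time passes only in rows, so rows that do not move let the fingers close. It gives the time, the measured TCP pose, the force, the opening and the grip force at its end, in the units of the state.
- ctrl.read_state(): the state, without advancing time (a new reading comes with each control period).
- optics.grab_frame(name): name is "scene" or "top" or "wrist"; returns the picture (400x640x3 uint8, red, green, blue); there is no depth.
- optics.calibration(name): a dict with "intrinsics" (3x3 intrinsics, pixels), "dist" ([k1, k2, p1, p2, k3] as OpenCV has them; the pictures are not rectified), "xyz" and "rotation" of the camera in the world; the wrist camera has in their place "T_tool_cam" (4x4, takes a point from camera to tool coordinates, whose origin is the TCP and whose axes are the flange's). Camera axes: x right, y up, looking along -z (the intrinsics and any distortion apply to the point x, -y, -z); pixel columns grow to the right and rows downward; lengths in m; the calibration is good to about 2 mm. A picture is of the moment at which its call begins: read the wrist's pose just before it. calibration takes no time and is no camera call.
- ctrl.hand_in(): hands the job in; it is judged then, once.
The state is a dict: "time_s": time; "joints": joint angles; "dq": joint speeds; "effort": joint torques, N m; "tcp_pos": TCP position; "ee_rot": TCP orientation; "ft_force": force on the tool from outside, world axes, zero at the start; "torque": the same for the moment, N m; "opening": finger opening in m; "gripper_force": force on a finger pad.
Only numpy, scipy, OpenCV 4.12 (cv2) and the standard library are available. Lean on these libraries where they do the work, as an engineer would, in place of code of your own. Each camera call takes 0.05 s, during which the arm holds its last target. There are 200 camera calls.

## Working session

There is one attempt and no reset: what is moved stays moved. The work goes in short steps, Python scripts to look and compute and a shell command to move; the robot and the scene stay as the last step left them, time stands still between calls to the robot, and variables do not carry over. Pictures are saved under pics/ and viewed, at most 10 in all, crops included, and the job is handed in when it is done.

```bash
mkdir -p pics
cat > h.py <<'E'
import numpy as np, cv2
from scipy.spatial.transform import Rotation as R
from plant import ctrl, optics
def cam(name):
    c=optics.calibration(name)
    K=np.array(c["intrinsics"]);d=np.array(c["dist"],float)
    if "T_tool_cam" in c:
        s=ctrl.read_state();T=np.eye(4);T[:3,:3]=R.from_rotvec(s["ee_rot"]).as_matrix();T[:3,3]=s["tcp_pos"]
        T=T@np.array(c["T_tool_cam"]);return K,d,T[:3,3],T[:3,:3]
    r=np.array(c["rotation"])
    r=r if r.shape==(3,3) else R.from_rotvec(r).as_matrix()
    return K,d,np.array(c["xyz"]),r
def ray(cm,uv):
    K,d,o,r=cm
    p=cv2.undistortPoints(np.array(uv,float).reshape(-1,1,2),K,d).reshape(-1,2)
    return o,np.c_[p[:,0],-p[:,1],-np.ones(len(p))]@r.T
def at_z(cm,uv,z):
    o,v=ray(cm,uv);return o+v*((z-o[2])/v[:,2:3])
def proj(cm,P):
    K,d,o,r=cm
    q=(np.atleast_2d(P)-o)@r;q=q*[1,-1,-1]
    return cv2.projectPoints(q,np.zeros(3),np.zeros(3),K,d)[0].reshape(-1,2)
def snap(name,fn,box=None,k=1):
    cm=cam(name);im=optics.grab_frame(name)[:,:,::-1]
    cv2.imwrite("pics/raw_"+fn,im)
    if box: im=im[box[1]:box[3],box[0]:box[2]]
    cv2.imwrite("pics/"+fn,cv2.resize(im,None,fx=k,fy=k,interpolation=cv2.INTER_CUBIC));return cm
E
python3 - <<'E'
from h import *
s=ctrl.read_state();print(s)
for n in("scene","top"):
    cm=snap(n,n+"1.png");print(n,optics.calibration(n))
a=cv2.imread("pics/scene1.png");b=cv2.imread("pics/top1.png")
E
```

```text
{'time_s': 0.0, 'joints': array([-1.47150084,  0.42672469,  0.07388053,  1.60661501, -0.03409625,
        1.11080979, -0.06711109]), 'dq': array([ 0.00060538,  0.00041081,  0.00109024,  0.00083506,  0.00184592,
       -0.00016801, -0.00059103]), 'effort': array([-1.07307122e-03, -9.49835229e+01,  3.76016468e+00, -4.63500237e+01,
        1.91588409e-02,  1.01966594e-02, -4.82057351e-05]), 'tcp_pos': array([0.1661594 , 0.65382451, 0.24761283]), 'ee_rot': array([-3.89900047e-01, -3.11725239e+00,  2.03515903e-03]), 'ft_force': array([-0.31463693, -0.99147838, -0.53219743]), 'torque': array([-0.00913829, -0.00333322, -0.0408699 ]), 'gripper_force': 0.0, 'opening': 0.08538290365104265}
scene {'intrinsics': array([[392.58660778,   0.        , 318.9582449 ],
       [  0.        , 392.58660778, 204.51328727],
       [  0.        ,   0.        ,   1.        ]]), 'dist': array([0.00267877, 0.        , 0.        , 0.        , 0.        ]), 'xyz': array([-0.57122439, -0.60398151,  0.71278167]), 'rotation': array([ 1.01316204, -0.58792528, -0.88324269])}
top {'intrinsics': array([[405.52585389,   0.        , 323.4880578 ],
       [  0.        , 405.52585389, 204.84792213],
       [  0.        ,   0.        ,   1.        ]]), 'dist': array([0.03480168, 0.        , 0.        , 0.        , 0.        ]), 'xyz': array([0.37427824, 0.07278554, 1.32359809]), 'rotation': array([ 0.09152541, -0.08736048, -1.56495184])}
```

View pics/top1.png

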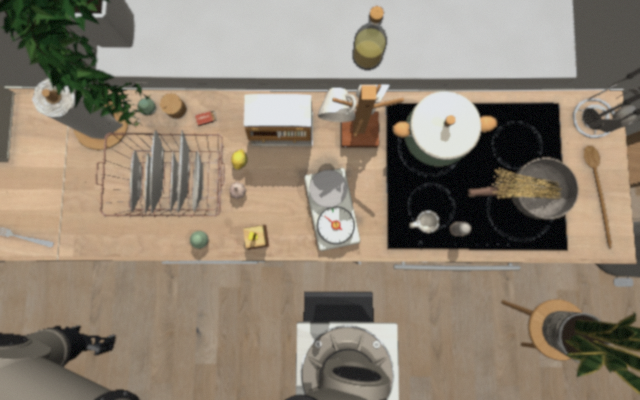

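View pics/scene1.png

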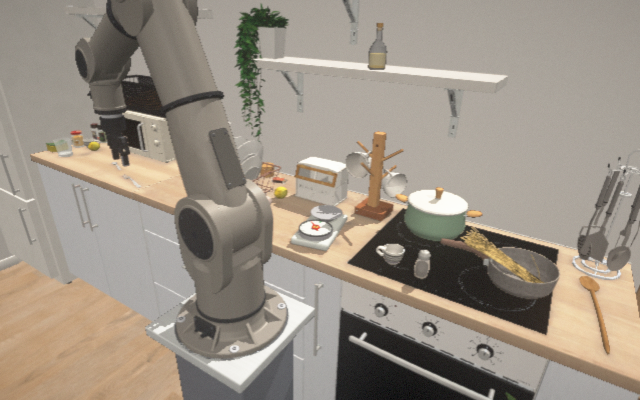

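Top picture: the stand with the tool is at (256,237), the dial at (336,225), the plate at (327,185), the timer at (199,240), the garlic at (237,188) and the lemon at (239,158). The mug and mill are on the hob. Next I work out positions and the wrist camera's view.

Run:
```python
from h import *
np.set_printoptions(precision=4,suppress=True)
cm=cam("top")
print(at_z(cm,[(256,237)],0.096),at_z(cm,[(256,237)],0.052),at_z(cm,[(336,225)],.046),at_z(cm,[(327,185)],.056),at_z(cm,[(199,240),(237,188)],.03))
c=optics.calibration("wrist");print(c)
print(R.from_rotvec(ctrl.read_state()["ee_rot"]).as_matrix())
im=cv2.imread("pics/raw_top1.png")
cv2.imwrite("pics/top1c.png",cv2.resize(im[150:260,180:370],None,fx=4,fy=4,interpolation=cv2.INTER_CUBIC))
```

```text
[[0.4163 0.2796 0.096 ]] [[0.4179 0.287  0.052 ]] [[0.4567 0.0368 0.046 ]] [[0.5826 0.0656 0.056 ]] [[0.4086 0.4708 0.03  ]
 [0.5759 0.3555 0.03  ]]
{'intrinsics': array([[341.4848,   0.    , 322.0712],
       [  0.    , 341.4848, 204.2677],
       [  0.    ,   0.    ,   1.    ]]), 'dist': array([-0.0619,  0.    ,  0.    ,  0.    ,  0.    ]), 'T_tool_cam': array([[-0.    ,  0.9622,  0.2722,  0.0695],
       [ 1.    , -0.    ,  0.0001, -0.0005],
       [ 0.0001,  0.2722, -0.9622, -0.1259],
       [ 0.    ,  0.    ,  0.    ,  1.    ]])}
[[-0.9692  0.2462 -0.0002]
 [ 0.2462  0.9692 -0.0011]
 [-0.0001 -0.0012 -1.    ]]
```

View pics/top1c.png

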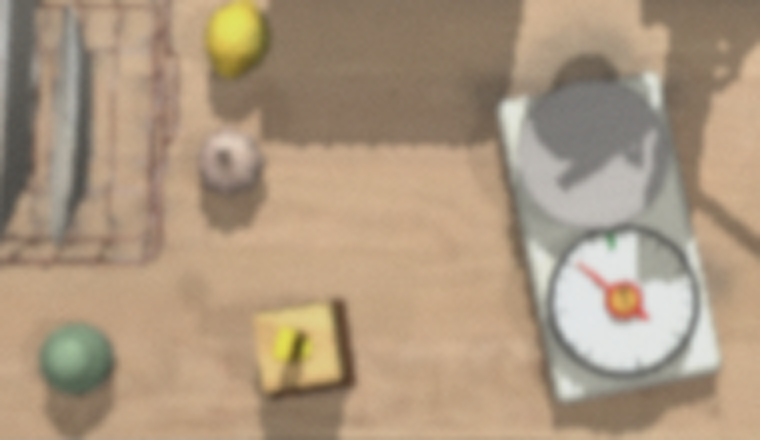

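The crop shows the scale with its pointer toward upper left, the brass screw in its middle and the green band at (611,240). The tool is in its stand at (291,343). I'll move over the stand for a wrist look.

```bash
python3 -m jog '{"slide":[[-0.0318,-0.0284,0],[-0.0318,-0.0284,0],[-0.0318,-0.0284,0],[-0.0318,-0.0284,0],[-0.0318,-0.0284,0],[-0.0318,-0.0284,0],[-0.0318,-0.0284,0],[-0.0318,-0.0284,0],[-0.0318,-0.0284,0],[-0.0318,-0.0284,0],[-0.0318,-0.0284,0],[-0.0318,-0.0284,0],[-0.0318,-0.0284,0],[-0.0318,-0.0284,0],[0,0,0],[0,0,0]],"twist":[[0,0,0],[0,0,0],[0,0,0],[0,0,0],[0,0,0],[0,0,0],[0,0,0],[0,0,0],[0,0,0],[0,0,0],[0,0,0],[0,0,0],[0,0,0],[0,0,0],[0,0,0],[0,0,0]]}' 60
python3 - <<'E'
from h import *
snap("wrist","w1.png");print(ctrl.read_state()["time_s"],ctrl.read_state()["joints"])
E
```

```text
time_s: 1.7
tcp_pos: [0.4165, 0.2825, 0.2482]
ee_rot: [-0.392, -3.117, 0.0]
ft_force: [-0.8, 0.8, -0.5]
opening: 0.0599
gripper_force: 0.0
1.75 [-0.97869929  0.1428844   0.28059713  1.99715625 -0.04688679  1.00789437
  0.64617727]
```

View pics/w1.png

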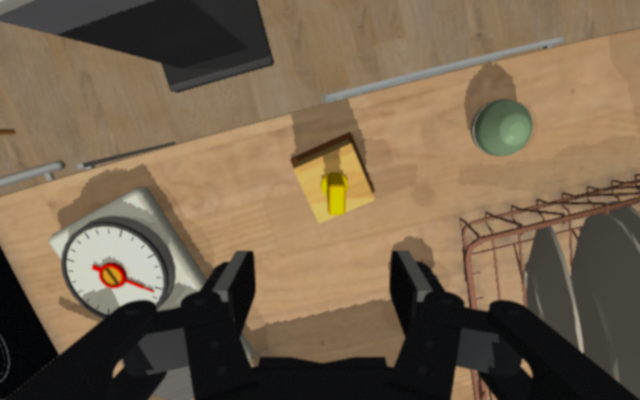

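The wrist picture shows the tool near (335,190), stand top round (333,180), dial hub at (112,275) with the slot visible. I'll enlarge both.

Run:
```python
from h import *
im=cv2.imread("pics/raw_w1.png")
f=lambda b:cv2.resize(im[b[1]:b[3],b[0]:b[2]],(396,484),interpolation=cv2.INTER_CUBIC)
cv2.imwrite("pics/w1c.png",np.hstack([f((288,125,378,235)),f((67,220,157,330))]))
```

```text
(no output)
```

View pics/w1c.png

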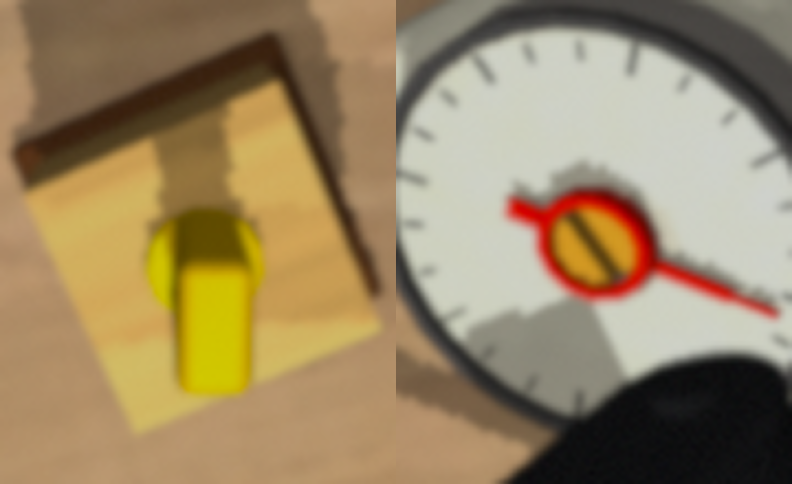

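Crop: handle top face corners at (182,264),(250,264),(250,392),(182,392); stand top corners (25,190),(275,78),(380,326),(137,432); hub centre (597,245); slot from (572,212) to (618,282); pointer tip (776,314).

Run:
```python
from h import *
np.set_printoptions(precision=4,suppress=True)
cm=cam("wrist")
A=lambda p:[(288+u/4.4,125+v/4.4) for u,v in p]
B=lambda p:[(67+(u-396)/4.4,220+v/4.4) for u,v in p]
t=at_z(cm,A([(180,264),(250,264),(250,394),(180,394)]),.110);print("top",t,t.mean(0),np.linalg.norm(t[0]-t[1]),np.linalg.norm(t[1]-t[2]))
d=t[2]+t[3]-t[0]-t[1];print("handle yaw",np.arctan2(d[1],d[0]))
s=at_z(cm,A([(25,190),(275,78),(380,326),(137,432)]),.052);print("stand",s.mean(0),np.linalg.norm(np.roll(s,1,0)-s,axis=1))
g=at_z(cm,B([(597,245)]),.052);sl=at_z(cm,B([(570,210),(620,282)]),.05);tip=at_z(cm,B([(776,314)]),.050)
print("hub",g,"slot",sl,np.linalg.norm(sl[1]-sl[0]),sl.mean(0));d=sl[1]-sl[0];print("slot yaw",np.arctan2(d[1],d[0]));d=tip-g;print("tip",np.linalg.norm(d),np.arctan2(d[0,1],d[0,0]))
ct=cam("top")
C=lambda p:[(180+u/4,150+v/4) for u,v in p]
q=at_z(ct,C([(623,300),(611,240)]),.048);pl=at_z(ct,C([(590,150)]),.056);print("topcam dial/green/plate",q,pl,at_z(ct,C([(306,348)]),.052))
d=pl-q[:1];print(np.linalg.norm(d),np.arctan2(d[0,1],d[0,0]))
d=q[1]-q[0];print(np.arctan2(d[1],d[0]))
st=ctrl.read_state();m=R.from_rotvec(st["ee_rot"]).as_matrix();print(st["tcp_pos"],np.arctan2(m[1,0],m[0,0]))
```

```text
top [[0.407  0.2906 0.11  ]
 [0.4101 0.3028 0.11  ]
 [0.4339 0.2972 0.11  ]
 [0.4307 0.2847 0.11  ]] [0.4204 0.2938 0.11  ] 0.012594173792463106 0.024513500560303096
handle yaw -0.23714156334752173
stand [0.4201 0.294  0.052 ] [0.0603 0.0588 0.0598 0.0595]
hub [[0.4587 0.0399 0.052 ]] slot [[0.4491 0.0356 0.05  ]
 [0.4702 0.0398 0.05  ]] 0.02153803940512836 [0.4596 0.0377 0.05  ]
slot yaw 0.1964248123365873
tip 0.04574795419854819 0.8874831897214219
topcam dial/green/plate [[0.4566 0.0376 0.048 ]
 [0.504  0.0471 0.048 ]] [[0.5746 0.064  0.056 ]] [[0.4179 0.2854 0.052 ]]
0.1212066401841788 0.21989553882972362
0.19799168492120314
[0.4161 0.2832 0.2482] 2.892742624605879
```

Consistent: tool and stand at (0.420, 0.294), handle aligned with the jaws; hub (0.459, 0.039), slot yaw ≈0.20, scale yaw ≈0.21, trimmer ≈0.67. Now grasp.

```bash
python3 -m jog '{"slide":[[-0.0016,0.0153,0.028],[0,0,0.028],[0,0,0.028],[0,0,0.028],[0,0,0.028],[0,0,0.028],[0,0,0.028],[0,0,0.028],[0,0,0],[0,0,0],[0,0,0]],"twist":[[0,0,0],[0,0,0],[0,0,0],[0,0,0],[0,0,0],[0,0,0],[0,0,0],[0,0,0],[0,0,0],[0,0,0],[0,0,0]]}' 60
python3 -m jog '{"slide":[[0,0,0],[0,0,0],[0,0,0],[0,0,0],[0,0,0],[0,0,0],[0,0,0],[0,0,0]],"twist":[[0,0,0],[0,0,0],[0,0,0],[0,0,0],[0,0,0],[0,0,0],[0,0,0],[0,0,0]]}' 0 50
```

```text
time_s: 2.85
tcp_pos: [0.4206, 0.2945, 0.0813]
ee_rot: [0.389, 3.117, 0.002]
ft_force: [0.0, 0.1, 1.0]
opening: 0.0604
gripper_force: 0.0
time_s: 3.65
tcp_pos: [0.4205, 0.2939, 0.0808]
ee_rot: [0.39, 3.117, 0.001]
ft_force: [-1.3, -0.8, 7.1]
opening: 0.0137
gripper_force: 48.5
```

```bash
python3 -m jog '{"slide":[[0,0,-0.013],[0,0,-0.026],[0,0,-0.03],[0,0,-0.03],[0,0,-0.03],[0,0,-0.013],[-0.0223,-0.0306,0],[-0.0223,-0.0306,0],[-0.0223,-0.0306,0],[-0.0223,-0.0306,0],[-0.0223,-0.0306,0],[-0.0223,-0.0306,0],[0,0,0],[0,0,0],[0,0,0]],"twist":[[0,0,0],[0,0,0],[0,0,0],[0,0,0],[0,0,0],[0,0,0],[0,0,0],[0,0,0],[0,0,0],[0,0,0],[0,0,0],[0,0,0],[0,0,0],[0,0,0],[0,0,0]]}'
python3 - <<'E'
from h import *
snap("wrist","w2.png",(0,80,400,400),2);im=cv2.imread("pics/w2.png");print(im.shape)
cm=cam("wrist");p=proj(cm,[[.459,.039,.052]])[0];print(p)
r=cv2.imread("pics/raw_w2.png");x,y=int(p[0]),int(p[1])
x0,y0=max(x-70,0),max(min(y-70,260),0)
c=cv2.resize(r[y0:y0+140,x0:x0+140],(560,560),interpolation=cv2.INTER_CUBIC)
cv2.imwrite("pics/w2c.png",c);print(x0,y0)
cv2.imwrite("pics/w2m.png",np.hstack([c[:560],cv2.resize(r[:,200:440],(240,400))[:,:].copy() if 0 else np.vstack([r[:,220:460],np.zeros((160,240,3),np.uint8)])]))
E
```

```text
time_s: 5.15
tcp_pos: [0.4834, 0.1363, 0.1867]
ee_rot: [-0.389, -3.117, -0.0]
ft_force: [0.6, 0.7, -0.8]
opening: 0.0133
gripper_force: 48.8
(640, 800, 3)
[196.63288271 199.50357728]
126 129
```

View pics/w2m.png

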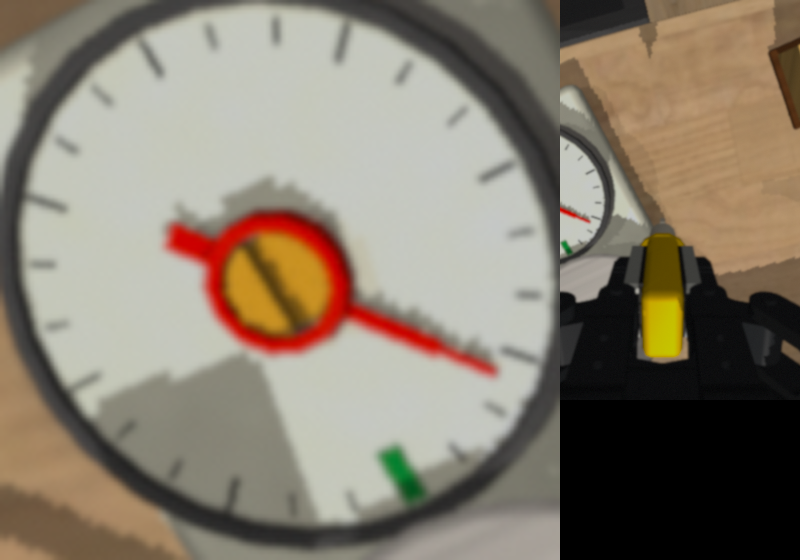

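Slot from (248,240) to (303,329), hub (280,282), pointer tip (496,372), green band centre (401,475) in the crop. The handle is held straight.

Run:
```python
from h import *
np.set_printoptions(precision=4,suppress=True)
cm=cam("wrist")
B=lambda p:[(126+u/4,129+v/4) for u,v in p]
a=lambda d:np.arctan2(d[1],d[0])
h=at_z(cm,B([(280,282)]),.052)[0];s=at_z(cm,B([(248,240),(303,329)]),.050);t=at_z(cm,B([(496,372)]),.0495)[0];g=at_z(cm,B([(401,475)]),.0465)[0]
bz=at_z(cm,B([(5,240),(560,240),(265,-5),(310,545)]),.0485)
print("hub",h,"slot",s.mean(0),np.linalg.norm(s[1]-s[0]),a(s[1]-s[0]));c=(h+s.mean(0))/2
print("tip",np.linalg.norm(t-c),a(t-c),"green",a(g-c),np.linalg.norm(g-c),bz)
st=ctrl.read_state();m=R.from_rotvec(st["ee_rot"]).as_matrix();p=st["tcp_pos"];print(p,a(m[:,0])-np.pi,m[:,2])
# handle top face and width centre
k=lambda u,v:(u-560+220,v)
f=at_z(cm,[k(642,356),k(681,356),k(645,295),k(682,295)],p[2]+.029);print(f,f.mean(0),np.linalg.norm(f[1]-f[0]))
print("predicted tip px",proj(cm,[[p[0],p[1],p[2]-.069+.04]])+[340,0])
for tgt in(h,s.mean(0)): print("delta tool",m.T@(tgt-p))
```

```text
hub [0.4589 0.0385 0.052 ] slot [0.4595 0.0366 0.05  ] 0.02075911532706194 0.2206208630335779
tip 0.04669199362437394 0.901385997069785 green 0.1926959206400648 0.047893264816478584 [[ 0.4371 -0.0153  0.0485]
 [ 0.4651  0.0946  0.0485]
 [ 0.405   0.0533  0.0485]
 [ 0.516   0.0231  0.0485]]
[0.4833 0.1365 0.1867] -0.24754304850170783 [-0.0004  0.0001 -1.    ]
[[0.4931 0.1264 0.2157]
 [0.4964 0.1394 0.2157]
 [0.4705 0.1336 0.2157]
 [0.4734 0.1451 0.2157]] [0.4833 0.1361 0.2157] 0.013355233425023198
predicted tip px [[663.0773 254.3412]]
delta tool [-0.0003 -0.101   0.1347]
delta tool [-0.0015 -0.1027  0.1367]
```

```bash
python3 -m jog '{"slide":[[-0.0003,-0.034,0],[-0.0003,-0.034,0],[-0.0003,-0.034,0],[-0.0003,-0.034,0],[0,0,0],[0,0,0],[0,0,0],[0,0,0.02],[0,0,0.02],[0,0,0.02],[0,0,0.015],[0,0,0],[0,0,0],[0,0,0],[0,0,0]],"twist":[[0,0,0],[0,0,0],[0,0,0],[0,0,0],[0,0,-1],[0,0,-1],[0,0,-1],[0,0,0],[0,0,0],[0,0,0],[0,0,0],[0,0,0],[0,0,0],[0,0,0],[0,0,0]]}'
python3 - <<'E'
from h import *
np.set_printoptions(precision=4,suppress=True)
s=ctrl.read_state();m=R.from_rotvec(s["ee_rot"]).as_matrix();print(s["tcp_pos"],np.arctan2(-m[1,0],-m[0,0]),m[:,2],s["ft_force"],s["torque"],s["joints"])
cm=snap("wrist","w3.png",(220,120,420,270),4);print(proj(cm,[[.4593,.0375,.05]]))
E
```

```text
time_s: 6.7
tcp_pos: [0.4598, 0.0366, 0.1311]
ee_rot: [-0.315, 3.125, 0.0]
ft_force: [0.6, -0.4, -0.5]
opening: 0.0134
gripper_force: 48.7
[0.4598 0.0366 0.1311] 0.20123346487921012 [ 0.0009  0.0003 -1.    ] [ 0.6011 -0.4019 -0.466 ] [-0.0022 -0.0484 -0.0302] [-0.5353  0.2434  0.3612  2.1989 -0.1301  0.7176  1.6863]
[[323.9283 220.2974]]
```

View pics/w3.png

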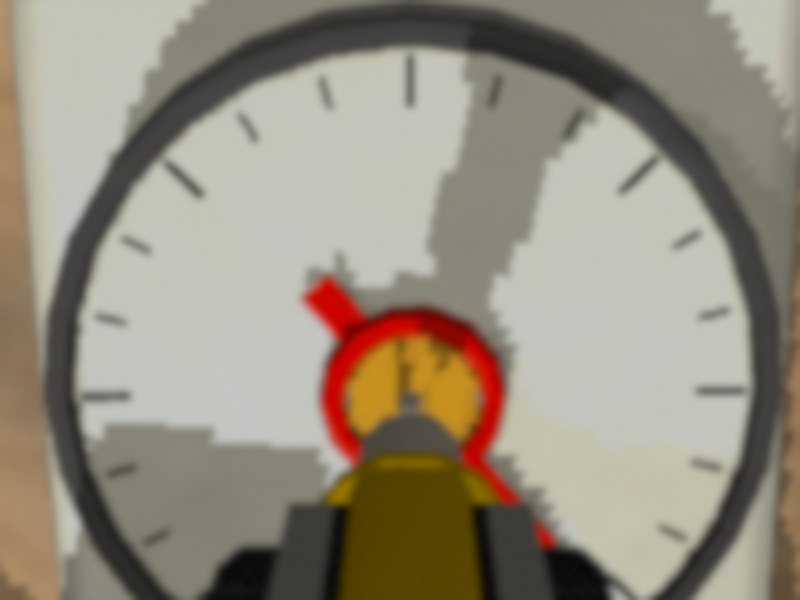

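The tool hangs above the hub centre, but the slot's upper end at (402,345) sits left of the hub centre at x≈414. I'll fit the slot in the sharper earlier frames.

Run:
```python
from h import *
np.set_printoptions(precision=4,suppress=True)
K,d,_,_=cam("wrist");T=np.array(optics.calibration("wrist")["T_tool_cam"])
def mk(p,rv):
    M=np.eye(4);M[:3,:3]=R.from_rotvec(rv).as_matrix();M[:3,3]=p;M=M@T;return K,d,M[:3,3],M[:3,:3]
for fn,p,rv in(("raw_w2.png",[.4833,.1365,.1867],[-.389,-3.117,0]),("raw_w1.png",[.4161,.2832,.2482],[-.392,-3.117,0]),("raw_w3.png",[.4598,.0366,.1311],[-.315,3.125,0])):
    cm=mk(p,rv);im=cv2.imread("pics/"+fn).astype(float)
    n=161;xs=np.linspace(-.016,.016,n);X,Y=np.meshgrid(xs,xs)
    def rect(z,c):
        P=np.c_[(c[0]+X).ravel(),(c[1]+Y).ravel(),np.full(n*n,z)]
        uv=proj(cm,P).reshape(n,n,2).astype(np.float32);return cv2.remap(im,uv[...,0],uv[...,1],cv2.INTER_LINEAR)
    c=[.4593,.0375];o=rect(.05,c);b,g,r=o[...,0],o[...,1],o[...,2]
    red=(r>150)&(g<70)
    print(fn,"red ring centre(z.05; mid of bounds)",[c[0]+X[red].min()/2+X[red].max()/2,c[1]+(Y[red].min()+Y[red].max())/2] if red.any() else 0)
    brass=(r>150)&(g>100)&(b<90);print(" brass mid",c[0]+(X[brass].min()+X[brass].max())/2,c[1]+(Y[brass].min()+Y[brass].max())/2,np.ptp(X[brass]),np.ptp(Y[brass]))
    dark=(r<125)&(X**2+Y**2<.0085**2)
    pts=np.c_[X[dark],Y[dark]];l=cv2.fitLine(pts.astype(np.float32),cv2.DIST_HUBER,0,.0005,.001).ravel();print(" slot yaw",np.arctan(l[1]/l[0]),"point",c[0]+l[2],c[1]+l[3],len(pts))
    for q in(-.008,-.006,-.004,0,.004,.008):
        k=np.argmin(abs(xs-q));row=dark[:,k];print("  x",q,"dark y",xs[row].min() if row.any() else None,xs[row].max() if row.any() else None)
```

```text
raw_w2.png red ring centre(z.05; mid of bounds) [np.float64(0.45799999999999996), np.float64(0.0375)]
 brass mid 0.4604 0.0382 0.023400000000000004 0.023000000000000003
 slot yaw 0.2477254 point 0.46001077 0.036648583 1163
  x -0.008 dark y -0.0028000000000000004 -0.0017999999999999995
  x -0.006 dark y -0.0037999999999999996 -0.001599999999999999
  x -0.004 dark y -0.0031999999999999997 -0.0003999999999999993
  x 0 dark y -0.0023999999999999994 0.0
  x 0.004 dark y -0.0014000000000000002 0.0016000000000000007
  x 0.008 dark y -0.0008000000000000004 0.0028000000000000004
raw_w1.png red ring centre(z.05; mid of bounds) [np.float64(0.4578), np.float64(0.0375)]
 brass mid 0.4607 0.0375 0.023200000000000002 0.026800000000000004
 slot yaw 0.21051124 point 0.45944908 0.037569214 1257
  x -0.008 dark y -0.0028000000000000004 -0.0001999999999999988
  x -0.006 dark y -0.0026 0.0001999999999999988
  x -0.004 dark y -0.002199999999999999 0.0005999999999999998
  x 0 dark y -0.0014000000000000002 0.001400000000000002
  x 0.004 dark y -0.0003999999999999993 0.0023999999999999994
  x 0.008 dark y -0.0001999999999999988 0.0028000000000000004
raw_w3.png red ring centre(z.05; mid of bounds) [np.float64(0.4578), np.float64(0.0375)]
 brass mid 0.4572 0.038599999999999995 0.017 0.025
 slot yaw 1.5323848 point 0.46398002 0.0385 1778
  x -0.008 dark y None None
  x -0.006 dark y None None
  x -0.004 dark y None None
  x 0 dark y -0.0028000000000000004 0.0
  x 0.004 dark y -0.0046 0.0058
  x 0.008 dark y -0.0028000000000000004 0.0028000000000000004
```

```bash
python3 -m jog '{"slide":[[0,0.0007,0.005],[0,0,0.005],[0,0,0.005],[0,0,0],[0,0,0],[0,0,0]],"twist":[[0,0,-0.2],[0,0,0],[0,0,0],[0,0,0],[0,0,0],[0,0,0]]}'
python3 -m jog '{"slide":[[0,0,0.002],[0,0,0.001],[0,0,0],[0,0,0],[0,0,0]],"twist":[[0,0,0],[0,0,0],[0,0,0],[0,0,0],[0,0,0]]}'
python3 -m jog '{"slide":[[0,0,0.002],[0,0,0.001],[0,0,0],[0,0,0],[0,0,0]],"twist":[[0,0,0],[0,0,0],[0,0,0],[0,0,0],[0,0,0]]}'
```

```text
time_s: 7.35
tcp_pos: [0.4595, 0.037, 0.1194]
ee_rot: [-0.362, 3.121, -0.0]
ft_force: [-1.3, 0.0, -1.2]
opening: 0.0134
gripper_force: 48.7
time_s: 7.85
tcp_pos: [0.4594, 0.037, 0.1171]
ee_rot: [-0.362, 3.121, -0.0]
ft_force: [0.5, -0.9, 0.1]
opening: 0.0133
gripper_force: 48.7
time_s: 8.35
tcp_pos: [0.4593, 0.037, 0.1148]
ee_rot: [0.362, -3.121, 0.0]
ft_force: [0.8, 0.2, -0.4]
opening: 0.0137
gripper_force: 48.7
```

```bash
python3 -m jog '{"slide":[[0,0,0.0015],[0,0,0.0015],[0,0,0],[0,0,0],[0,0,0]],"twist":[[0,0,0],[0,0,0],[0,0,0],[0,0,0],[0,0,0]]}'
python3 - <<'E'
from h import *
for i in range(6):
    s=ctrl.read_state();print(s["ft_force"].round(2),s["torque"].round(3)); optics.grab_frame("top")
E
```

```text
time_s: 8.85
tcp_pos: [0.4594, 0.037, 0.1126]
ee_rot: [-0.362, 3.121, 0.0]
ft_force: [0.3, 0.1, 2.4]
opening: 0.0137
gripper_force: 48.9
[0.3  0.06 2.43] [ 0.018 -0.008 -0.053]
[ 0.3  -0.3   2.12] [ 0.064  0.01  -0.038]
[ 0.29 -0.48  1.29] [ 0.006 -0.019 -0.014]
[0.38 0.27 1.43] [ 0.004 -0.045 -0.082]
[ 0.91 -0.23  1.94] [ 0.032 -0.08   0.019]
[0.55 0.11 2.25] [ 0.027 -0.078  0.094]
```

Blade seated (tip ≈ slot floor height, ~2 N). Turn clockwise (+z twist), then measure the pointer.

```bash
python3 -m jog '{"slide":[[0,0,0],[0,0,0],[0,0,0],[0,0,0],[0,0,0],[0,0,0],[0,0,0],[0,0,0],[0,0,0],[0,0,0],[0,0,0],[0,0,0],[0,0,0],[0,0,0],[0,0,0]],"twist":[[0,0,0.3],[0,0,0.3],[0,0,0.3],[0,0,0.3],[0,0,0.3],[0,0,0.3],[0,0,0.3],[0,0,0.3],[0,0,0.3],[0,0,0.3],[0,0,0.3],[0,0,0.3],[0,0,0.3],[0,0,0],[0,0,0]]}'
cat > ptr.py <<'E'
from h import *
np.set_printoptions(precision=3,suppress=True)
s=ctrl.read_state();m=R.from_rotvec(s["ee_rot"]).as_matrix();print(s["tcp_pos"],"yaw",np.arctan2(-m[1,0],-m[0,0]),s["ft_force"],s["torque"])
for n in("top","wrist"):
    cm=cam(n);im=optics.grab_frame(n)[:,:,::-1].astype(float);cv2.imwrite("pics/p_%s.png"%n,im)
    th=np.linspace(-3.14159,3.14159,721);c=np.array([.4596,.0374])
    rr=np.linspace(.02,.045,40);TH,RR=np.meshgrid(th,rr)
    P=np.c_[(c[0]+RR*np.cos(TH)).ravel(),(c[1]+RR*np.sin(TH)).ravel(),np.full(TH.size,.049)]
    uv=proj(cm,P).reshape(*TH.shape,2).astype(np.float32)
    o=cv2.remap(im.astype(np.float32),uv[...,0],uv[...,1],cv2.INTER_LINEAR);b,g,r=o[...,0],o[...,1],o[...,2]
    red=np.clip(r-np.maximum(g,b)-30,0,None);red[RR<.028]=0;gr=np.clip(g-np.maximum(r,b)-20,0,None)
    for k,w in(("red",red),("green",gr)):
        w=w.sum(0)
        if w.max()>0:
            i=w.argmax();q=abs(th-th[i])<.25;print(n,k,(th[q]*w[q]).sum()/w[q].sum(),w.max())
E
python3 ptr.py
```

```text
time_s: 10.65
tcp_pos: [0.4594, 0.0371, 0.1126]
ee_rot: [0.551, 3.093, 0.0]
ft_force: [0.4, 1.2, 1.3]
opening: 0.0134
gripper_force: 49.0
[0.459 0.037 0.113] yaw -0.3522844200724 [0.386 1.198 1.328] [ 0.199 -0.083  0.021]
wrist red 0.5332157627127159 1180.458[ WARN:0@0.755] global loadsave.cpp:1063 imwrite_ Unsupported depth image for selected encoder is fallbacked to CV_8U.
```

```bash
python3 -m jog '{"slide":[[0,0,0],[0,0,0],[0,0,0],[0,0,0],[0,0,0],[0,0,0],[0,0,0],[0,0,0],[0,0,0],[0,0,0]],"twist":[[0,0,0.25],[0,0,0.25],[0,0,0.25],[0,0,0.25],[0,0,0.25],[0,0,0.25],[0,0,0.25],[0,0,0.25],[0,0,0],[0,0,0]]}'
python3 ptr.py 2>/dev/null
```

```text
time_s: 11.75
tcp_pos: [0.4594, 0.0371, 0.1126]
ee_rot: [1.006, 2.976, 0.0]
ft_force: [0.5, 1.8, 2.4]
opening: 0.0134
gripper_force: 49.0
[0.459 0.037 0.113] yaw -0.6522589261049991 [0.51  1.819 2.446] [ 0.317 -0.172  0.007]
wrist red 0.22902329703908753 1284.1582
wrist green 0.16727610042493116 203.59668
```

Run:
```python
from h import *
im=cv2.imread("pics/p_wrist.png");cm=cam("wrist");p=proj(cm,[[.4596+.035,.0374+.007,.049]])[0];print(p)
x,y=int(p[0]),int(p[1]);x0=max(0,min(x-75,490));y0=max(0,min(y-70,260));print(x0,y0)
cv2.imwrite("pics/p1.png",cv2.resize(im[y0:y0+140,x0:x0+150],None,fx=4,fy=4,interpolation=cv2.INTER_CUBIC))
```

```text
[367.76583525 265.96707622]
292 195
```

View pics/p1.png

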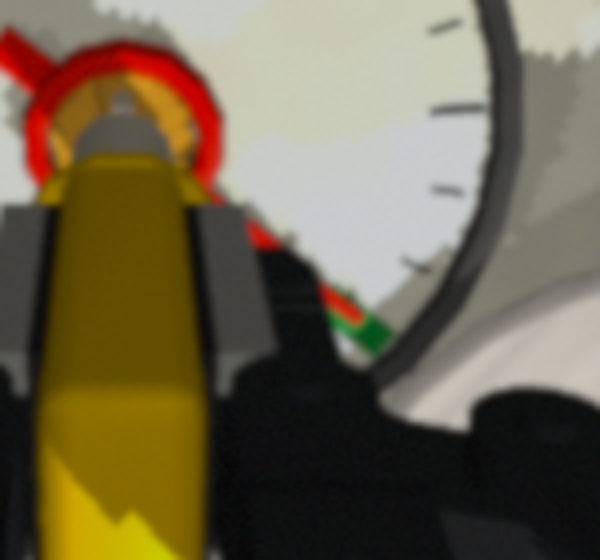

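Pointer is in the green band slightly to the counterclockwise side; nudge ~0.035 rad further, back off half the play, check.

```bash
python3 -m jog '{"slide":[[0,0,0],[0,0,0],[0,0,0],[0,0,0],[0,0,0],[0,0,0],[0,0,0],[0,0,0]],"twist":[[0,0,0.12],[0,0,0.12],[0,0,0],[0,0,0],[0,0,-0.35],[0,0,-0.35],[0,0,-0.35],[0,0,0]]}'
python3 ptr.py 2>/dev/null
```

```text
time_s: 12.65
tcp_pos: [0.4592, 0.0368, 0.1125]
ee_rot: [-0.825, -3.031, 0.0]
ft_force: [0.5, -0.5, 1.1]
opening: 0.0136
gripper_force: 49.1
[0.459 0.037 0.113] yaw -0.5314309016903248 [ 0.537 -0.502  1.09 ] [ 0.056 -0.013  0.03 ]
wrist red -0.7383953082365208 1.0
wrist green 0.25245459272895016 28.289062
```

```bash
python3 -m jog '{"slide":[[0,0,-0.004],[0,0,-0.006],[0,0,-0.01],[0,0,-0.025],[0,0,-0.025],[0,0,-0.025],[0,0,0],[0,0,0],[0,0.034,0],[0,0.034,0],[0,0.034,0],[0,0.034,0],[0,0,0],[0,0,0],[0,0,0]],"twist":[[0,0,0],[0,0,0],[0,0,0],[0,0,0],[0,0,0],[0,0,0],[0,0,-0.97],[0,0,-0.97],[0,0,0],[0,0,0],[0,0,0],[0,0,0],[0,0,0],[0,0,0],[0,0,0]]}'
python3 ptr.py 2>/dev/null
python3 - <<'E'
from h import *
im=cv2.imread("pics/p_wrist.png");cm=cam("wrist");p=proj(cm,[[.4596,.0374,.049]])[0]
x0,y0=max(int(p[0])-70,0),max(0,min(int(p[1])-70,260))
cv2.imwrite("pics/p2.png",np.hstack([cv2.resize(im[y0:y0+140,x0:x0+140],(560,560),interpolation=cv2.INTER_CUBIC),np.vstack([im[:,220:460],np.zeros((160,240,3),np.uint8)])]))
E
```

```text
time_s: 14.25
tcp_pos: [0.4836, 0.1352, 0.184]
ee_rot: [-0.38, -3.119, 0.0]
ft_force: [0.1, -0.8, 0.2]
opening: 0.0135
gripper_force: 48.8
[0.484 0.135 0.184] yaw -0.24225715025033073 [ 0.116 -0.795  0.179] [-0.067 -0.04   0.002]
top red 0.25256629805755143 186.72754
wrist red 0.19157235362164413 3129.4658
wrist green 0.2644405741132661 224.46777
```

View pics/p2.png

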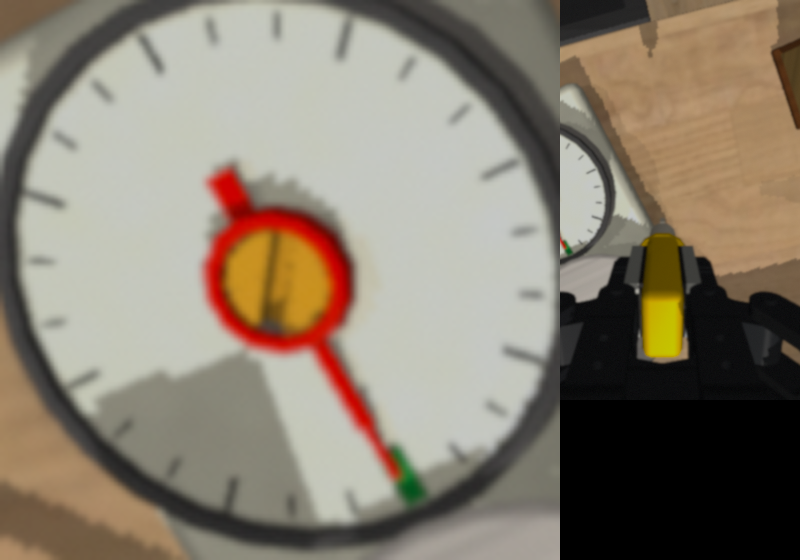

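Run:
```python
from h import *
cm=cam("wrist");p=proj(cm,[[.4596,.0374,.049]])[0]
x0,y0=max(int(p[0])-70,0),max(0,min(int(p[1])-70,260))
B=lambda q:[(x0+u/4,y0+v/4) for u,v in q]
for c in([.4596,.0374],[.4589,.0380],[.4596,.0368]):
    a=lambda P:[(round(float(np.arctan2(y-c[1],x-c[0])),3),round(float(np.hypot(x-c[0],y-c[1])),4)) for x,y,_ in P]
    print("tip",[a(at_z(cm,B([(399,478),(322,345)]),z)) for z in(.0485,.0505)],"green",a(at_z(cm,B([(389,453),(416,497),(380,460),(398,447),(425,492),(408,503)]),.0462)))
```

```text
tip [[(0.2, 0.0471), (0.218, 0.0151)], [(0.22, 0.0466), (0.28, 0.0149)]] green [(0.197, 0.0419), (0.201, 0.053), (0.138, 0.0425), (0.254, 0.0416), (0.245, 0.0528), (0.159, 0.0535)]
tip [[(0.185, 0.0476), (0.172, 0.0157)], [(0.204, 0.0471), (0.231, 0.0154)]] green [(0.18, 0.0424), (0.187, 0.0535), (0.122, 0.0431), (0.236, 0.0421), (0.23, 0.0534), (0.146, 0.0541)]
tip [[(0.213, 0.0472), (0.257, 0.0153)], [(0.233, 0.0467), (0.319, 0.0151)]] green [(0.211, 0.042), (0.212, 0.0531), (0.152, 0.0426), (0.268, 0.0417), (0.256, 0.053), (0.17, 0.0536)]
```

Pointer ≈0.20–0.22 vs band centre ≈0.20 (±0.06): in the band. Return to the stand.

```bash
python3 -m jog '{"slide":[[0.0221,0.0309,0],[0.0221,0.0309,0],[0.0221,0.0309,0],[0.0221,0.0309,0],[0.0221,0.0309,0],[0.0221,0.0309,0],[0,0,0],[0,0,0],[0,0,0.03],[0,0,0.02],[0,0,0],[0,0,0],[0,0,0]],"twist":[[0,0,0],[0,0,0],[0,0,0],[0,0,0],[0,0,0],[0,0,0],[0,0,0],[0,0,0],[0,0,0],[0,0,0],[0,0,0],[0,0,0],[0,0,0]]}'
```

```text
time_s: 15.65
tcp_pos: [0.4211, 0.2945, 0.1472]
ee_rot: [0.38, 3.118, 0.001]
ft_force: [0.1, 0.3, -0.7]
opening: 0.0132
gripper_force: 48.9
```

```bash
python3 -m jog '{"slide":[[0.0003,-0.0008,0.01],[0,0,0.01],[0,0,0.01],[0,0,0.01],[0,0,0.01],[0,0,0],[0,0,0]],"twist":[[0,0,0],[0,0,0],[0,0,0],[0,0,0],[0,0,0],[0,0,0],[0,0,0]]}'
python3 -m jog '{"slide":[[0,0,0.008],[0,0,0.008],[0,0,0.008],[0,0,0.006],[0,0,0],[0,0,0]],"twist":[[0,0,0],[0,0,0],[0,0,0],[0,0,0],[0,0,0],[0,0,0]]}'
```

```text
time_s: 16.35
tcp_pos: [0.42, 0.2942, 0.1086]
ee_rot: [-0.378, -3.118, 0.001]
ft_force: [-0.1, 0.9, -0.4]
opening: 0.0135
gripper_force: 48.9
time_s: 16.95
tcp_pos: [0.4201, 0.2942, 0.0862]
ee_rot: [-0.378, -3.119, 0.001]
ft_force: [-0.3, -0.2, -0.5]
opening: 0.0133
gripper_force: 48.9
```

```bash
python3 -m jog '{"slide":[[0,0,0.003],[0,0,0.002],[0,0,0.001],[0,0,0],[0,0,0],[0,0,0]],"twist":[[0,0,0],[0,0,0],[0,0,0],[0,0,0],[0,0,0],[0,0,0]]}'
```

```text
time_s: 17.55
tcp_pos: [0.4201, 0.2943, 0.0819]
ee_rot: [0.378, 3.119, 0.0]
ft_force: [-0.7, -0.3, -0.3]
opening: 0.0136
gripper_force: 48.9
```

```bash
python3 -m jog '{"slide":[[0,0,0.001],[0,0,0.0005],[0,0,0],[0,0,0],[0,0,0]],"twist":[[0,0,0],[0,0,0],[0,0,0],[0,0,0],[0,0,0]]}'
python3 -m jog '{"slide":[[0,0,0.0005],[0,0,0],[0,0,0],[0,0,0]],"twist":[[0,0,0],[0,0,0],[0,0,0],[0,0,0]]}'
```

```text
time_s: 18.05
tcp_pos: [0.4201, 0.2943, 0.0808]
ee_rot: [-0.378, -3.119, -0.0]
ft_force: [-1.0, -0.5, 5.4]
opening: 0.0137
gripper_force: 49.5
time_s: 18.45
tcp_pos: [0.4201, 0.2944, 0.0807]
ee_rot: [-0.378, -3.119, -0.0]
ft_force: [-3.9, -1.5, 13.7]
opening: 0.0133
gripper_force: 51.1
```

Flange rests on the stand (same height as at grasp). Ease off, release, rise and look.

```bash
python3 -m jog '{"slide":[[0,0,-0.0004],[0,0,0],[0,0,0],[0,0,0],[0,0,0],[0,0,0],[0,0,0],[0,0,0]],"twist":[[0,0,0],[0,0,0],[0,0,0],[0,0,0],[0,0,0],[0,0,0],[0,0,0],[0,0,0]]}' 50
python3 -m jog '{"slide":[[0,0,-0.01],[0,0,-0.02],[0,0,-0.035],[0,0,-0.04],[0,0,-0.04],[0,0,-0.04],[0,0,-0.035],[0,0,0],[0,0,0],[0,0,0]],"twist":[[0,0,0],[0,0,0],[0,0,0],[0,0,0],[0,0,0],[0,0,0],[0,0,0],[0,0,0],[0,0,0],[0,0,0]]}'
python3 ptr.py 2>/dev/null
python3 - <<'E'
from h import *
im=cv2.imread("pics/p_wrist.png");cm=cam("wrist")
c=lambda P,h:(lambda p:im[max(0,int(p[1])-h):int(p[1])+h,max(0,int(p[0])-h):int(p[0])+h])(proj(cm,[P])[0])
cv2.imwrite("pics/f.png",np.hstack([cv2.resize(c([.4202,.294,.07],55),(400,440),interpolation=cv2.INTER_CUBIC),cv2.resize(c([.4596,.0374,.05],60),(400,440),interpolation=cv2.INTER_CUBIC)]))
E
```

```text
time_s: 19.25
tcp_pos: [0.42, 0.2943, 0.0806]
ee_rot: [-0.378, -3.119, 0.0]
ft_force: [-0.4, -0.7, 0.2]
opening: 0.0499
gripper_force: 0.0
time_s: 20.25
tcp_pos: [0.4197, 0.294, 0.2451]
ee_rot: [-0.378, -3.118, 0.001]
ft_force: [-0.8, -0.3, -0.9]
opening: 0.0499
gripper_force: 0.0
[0.42  0.294 0.245] yaw -0.24137147804439393 [-0.795 -0.328 -0.926] [-0.006  0.021  0.019]
top red 0.25161118154689444 187.50293
wrist red 0.1925977458680769 2388.9404
wrist green 0.28276279595540177 156.02246
```

View pics/f.png

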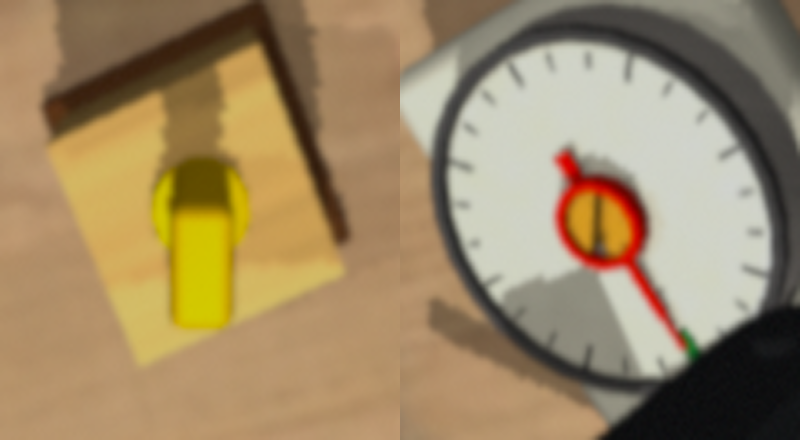

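The tool stands upright with its flange on the stand; the pointer ends in the green band at (688,345). Hand in.

```bash
python3 -c "
from plant import ctrl
print(ctrl.hand_in())"
```

```text
the job is handed in; nothing more can be done
None
```

The job is handed in at about 20 s: the pointer measures within about 0.02 rad of the green band's middle (the band is 0.06 either side), and the tool is back upright, flange on the stand, and released.

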